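# Raise the circuit board and hold a spring clip gaping around its edge

## Robot

A 6-joint arm with a two-finger parallel gripper is mounted at the origin on the work surface. World frame = base frame: x ahead of the robot, y to its left, z up, the work surface at z = 0. Lengths are in m, angles in rad, forces in N, time in s.
With the tool pointing down it reaches from about 0.375 to 0.9 m from the base axis. Payload 3.1 kg.
Tool frame: the origin (TCP) lies on the mounting face of the last link; the fingertips stand 182 mm ahead of it and the grasp point (between the pads) lies 164 mm ahead of it; z points along the fingers, y is the direction in which the jaws open and shut (so a half turn about z gives the same grasp; the last joint's range is limited). The gripper opens to 87 mm and grips with 3 to 60 N. Pads are 19 mm wide; open, the fingers measure 117 mm over their backs; the gripper's body (75 mm by 190 mm) begins 51 mm behind the grasp point.
Start: joints at [-1.312, 0.527, 1.433, -0, 1.181, -0.178], TCP at [0.265, -0.566, 0.405] pointing down, gripper open.
Joint ranges: [-3.08, 3.08], [-0.75, 2.2], [0.22, 2.44], [-1.43, 4.57], [0, 2.65], [-2.85, 2.85]. Speed limits (rad/s): [2.79, 2.79, 3.14, 3.14, 3.14, 3.14].

## Interface

Orientations are given as a unit quaternion [x, y, z, w].
In Python, from rig import robot, camera, camera_model gives the robot as it stands.
- The arm moves only by the tool drive_tool, never from a script. Its argument "plan" is a list that holds one entry, the list of rows, each a list of 6 numbers: the shift along the world's x, y, z in units of 2.5 cm (1.0 is 2.5 cm), then the turn, a rotation vector about the world's x, y, z in units of 6 degrees (1.0 is 6 degrees). A call has 1 to 8 rows; each row shifts and turns the commanded pose from where the row before left it; what a row does not reach is not made up. A row lasts 1/8 s, in which the tool goes at most 62.5 mm and 10.7 degrees, less where a joint would pass 70% of its speed; a pose out of reach is approached as far as the arm can. A call with a number of a shift or a turn outside -1 to 1 is refused whole. A call with a gripper value outside its range is refused whole. "grip" is the closure, from 0 (fully open) to 1 (shut), set as the call begins (left out, the last holds). The fingers move at their own pace and stop on an object; "force" is the grip in N (left out, the last holds). Time passes only in rows, so rows that do not move let the fingers close. It gives the time, the measured TCP pose, the force and the opening at its end, in the units of the state.
- robot.get_obs(): the state, without advancing time (a new reading comes with each control period).
- camera(name): name is "scene" or "top" or "wrist"; returns the picture (480x640x3 uint8, red, green, blue); there is no depth.
- camera_model(name): a dict with "K" (3x3 intrinsics, pixels), "k1" (the pictures are not rectified: a ray, as slopes to the right and down, at radius r is drawn at 1 + k1 r^2 times it, then the intrinsics apply), "world_to_cam" (4x4, takes a point from world to camera coordinates); the wrist camera has in their place "tool_from_camera" (4x4, takes a point from camera to tool coordinates, whose origin is the TCP and whose axes are the flange's). Camera axes: x right, y up, looking along -z (the intrinsics and any distortion apply to the point x, -y, -z); pixel columns grow to the right and rows downward; lengths in m; the calibration is good to about 2 mm. A picture is of the moment at which its call begins: read the wrist's pose just before it. camera_model takes no time and is no camera call.
- robot.hand_in(): hands the job in, once; it reports no verdict.
The state is a dict: "time": time; "q": joint angles; "joint_velocities": joint speeds; "joint_torque": joint torques, N m; "position": TCP position; "tool_rot": TCP orientation; "ft_force": force on the tool from outside, world axes, zero at the start; "moment": the same for the moment, N m; "grip_width": finger opening in m.
Only numpy, scipy, OpenCV 4.12 (cv2) and the standard library are available. Lean on these libraries where they do the work, as an engineer would, in place of code of your own. Each camera call takes 0.05 s, during which the arm holds its last target.

## Task

A green circuit board sits sunk between the clear cheeks of its stand: first press the stand's yellow plunger right down to its stop, where it stays, so that the board rises. Then take the red spring clip out of its rack by its two tails, squeeze it wide open, and hold it upright and gaping over the middle of the board's top edge (the white mark), a jaw on either side and the tips at least 10 mm below the edge, touching neither board nor stand, so that a colleague can slip a heat pad in. Finish while still holding the clip open like that, and leave the mug, mouse, jar and screwdriver where they are.

Things in the scene. Friction and masses are not known exactly. Their poses are not given: they have to be found in the camera images.
- plunger_top (a point): Centre of the flat top of the yellow plunger head (disc 28 mm across, 8 mm thick) on a grey column 34 mm across at one end of the board stand. Moves straight down 15 mm when pressed; 100 mm above the table before, 85 mm when down.
- plunger (a joint): How far the plunger is pressed (m): 0 up, 0.015 at its stop. Takes about 6 to 9 N all the way; stays down when let go. The board rises 2 mm for each 1 mm pressed.
- board_edge (a point): Middle of the green circuit board's top edge, at the white mark (30 mm long); rises with the board: 78 mm above the table at first, 108 mm with the plunger down. y runs along the edge (100 mm long) towards the plunger, x is the board's normal (board 4 mm thick, x = +-2 mm), z up. Chips and fins on the faces stay at least 18 mm below the edge and within 11 mm of the mid-plane.
- stand: Board stand, fixed; origin under its middle, on the table; axes as board_edge. Foot 90 mm (x) by 130 mm (y), 10 mm thick; plunger column at y = +96 mm. Clear cheeks along both board faces, 112 mm long, 14 to 18 mm from the mid-plane, tops 76 mm above the table; brass posts at their ends, up to 24 mm from the mid-plane, reach 78 mm. The board belongs to it and cannot be taken out.
- clip_pivot (a point): Pivot of the red spring clip, midway between its two halves; in the rack 63.5 mm above the table. z points up to the tails, y is the pivot axis, x the direction in which the tails are squeezed and the jaws part. Tails: flat plates 30 mm wide (y), up to 52 mm above the pivot. Shut, they splay in a V: 49 mm over their outsides at 40 mm above the pivot, 56 mm at the top; at the stop parallel, 26 mm.
- clip_mouth (a point): Point in the clip's mid-plane between its jaw tips, 42 mm below the pivot; axes as clip_pivot. With the clip full open the jaws are 27 mm apart inside and 36 mm outside at the tips, 18 mm inside at 14 mm above the tips; shut, they are 2 mm apart.
- clip: The whole red spring clip (peg type, about 80 g, 92 mm tall, 30 mm wide along y); origin and axes as clip_pivot. At the start it hangs jaws down in its rack on two steel side lugs (12 mm wide in x, ends 28 mm from the middle along y). Loose: lifts straight up.
- jaw_a (a joint): Angle (rad) each jaw of the clip is turned open: 0 shut, 0.3 full open at the stop, tails parallel. Both jaws always move alike. The spring takes 3 N on each tail at first and 7 N at the stop, 40 mm above the pivot; any firmer grip, such as 20 N, holds it at the stop.
- rack: Aluminium clip rack, fixed; origin under its middle, on the table; axes as the clip's at the start. Foot 90 mm (x) by 80 mm (y), 10 mm thick. Two posts at y = 19 to 25 mm on either side, 26 mm wide in x, 67 mm tall, with open-topped notches 16 mm wide and 7 mm deep for the clip's lugs. The jaws have room to open between the posts.
- mug: White mug, 76 mm across and 90 mm tall, standing on the table; origin at the underside. Leave alone.
- mouse: Black computer mouse, 110 x 60 x 31 mm, on the table; origin at the underside. Leave alone.
- jar: Small clear jar with blue lid, 40 mm across and 50 mm tall; origin at the underside. Leave alone.
- driver: Screwdriver, 160 mm long, lying on the table. Leave alone.

How it is judged:
By the outcome, as a careful person would: the job done as asked, in the order asked, and still so for the second after the job is handed in, while the arm keeps its last pose, push and grip.
It also fails if it takes over 59 s, if anything falls off the work surface, if the arm or the gripper's body presses on something with over 40 N, if the wrist force passes 120 N, or if a joint passes its speed limit or range.

## Working session

There is one attempt and no reset: what is moved stays moved. The work goes in short steps, Python scripts to look and compute and a tool call to move; the robot and the scene stay as the last step left them, time stands still between calls to the robot, and variables do not carry over. Pictures are saved under pics/ and viewed, and the job is handed in when it is done.

Besides the shell and the picture viewer there is one more tool, called after "Emit:" as a command line: name --argument value ..., lists and objects as JSON in quotes. drive_tool: Moves the arm, as the interface text tells. Shifts and turns lie within -1 to 1; 1 stands for 2.5 cm of shift or 6 degrees of turn. Its arguments: {"type":"object","properties":{"plan":{"type":"array","items":{"type":"array","items":{"type":"array","items":{"type":"number","minimum":-1,"maximum":1}}}},"grip":{"type":"number"},"force":{"type":"number"}},"required":["plan"]}

```bash
mkdir -p pics; ls
python3 - <<'E'
from rig import robot,camera,camera_model
import cv2
o=robot.get_obs()
print(o)
for n in ['scene','top','wrist']:
    cv2.imwrite(f'pics/a_{n}.png',camera(n)[:,:,::-1]); print(n,camera_model(n))
E
```

```text
pics
{'time': 0.0, 'q': array([-1.31149063e+00,  5.28472770e-01,  1.43388698e+00,  2.76843544e-06,
        1.18137205e+00, -1.78499872e-01]), 'joint_velocities': array([ 7.70405779e-04,  6.34314249e-04, -2.04966921e-04,  6.21700856e-04,
        5.40957541e-04,  6.63399696e-05]), 'joint_torque': array([-1.30293383e-04, -4.40041959e+01, -1.76596624e+01,  6.34090765e-02,
        5.82580583e-02, -1.63943096e-04]), 'position': array([ 0.26491046, -0.5657111 ,  0.40377202]), 'tool_rot': array([ 9.76135862e-01,  2.17158085e-01, -4.19230041e-05, -1.06874849e-03]), 'ft_force': array([-0.49120506, -0.66587718, -0.52888537]), 'moment': array([0.02152387, 0.0307148 , 0.05754946]), 'grip_width': 0.08692026220008668}
scene {'K': array([[454.88490455,   0.        , 319.06441052],
       [  0.        , 454.88490455, 239.83802464],
       [  0.        ,   0.        ,   1.        ]]), 'k1': -0.009087948121968097, 'world_to_cam': array([[ 0.77914107,  0.62659798,  0.01772449, -0.4719078 ],
       [-0.36409831,  0.429358  ,  0.82648904,  0.14808089],
       [ 0.51026621, -0.65040501,  0.56267372, -1.264
[... 383 characters left out ...]
6985, -0.59021604],
       [-0.10147697, -0.01794363,  0.99467605, -1.02640314],
       [ 0.        ,  0.        ,  0.        ,  1.        ]])}
wrist {'K': array([[381.4805209 ,   0.        , 316.27384135],
       [  0.        , 381.4805209 , 233.72111701],
       [  0.        ,   0.        ,   1.        ]]), 'k1': -0.05676884413151654, 'tool_from_camera': array([[ 9.41186291e-04,  9.70871407e-01,  2.39599302e-01,
         6.49906708e-02],
       [ 9.99999464e-01, -8.10390328e-04, -6.44413349e-04,
         8.25798759e-04],
       [-4.31473538e-04,  2.39599780e-01, -9.70871649e-01,
         2.04858207e-02],
       [ 0.00000000e+00,  0.00000000e+00,  0.00000000e+00,
         1.00000000e+00]])}
```

View pics/a_top.png

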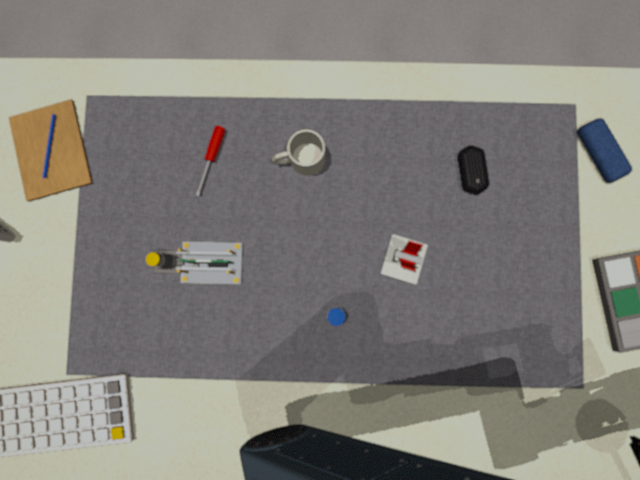

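View pics/a_scene.png

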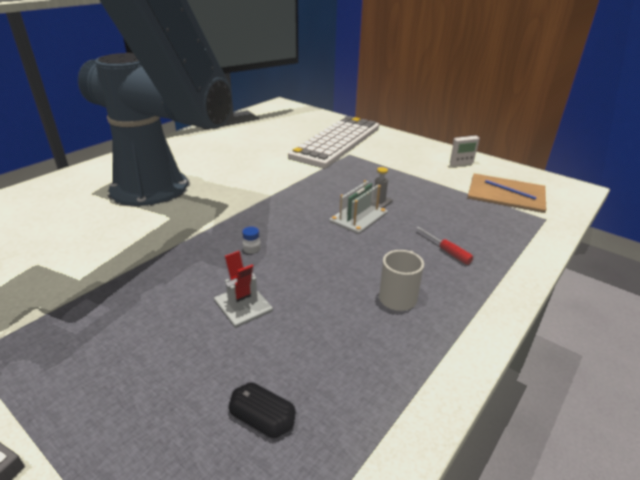

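View pics/a_wrist.png

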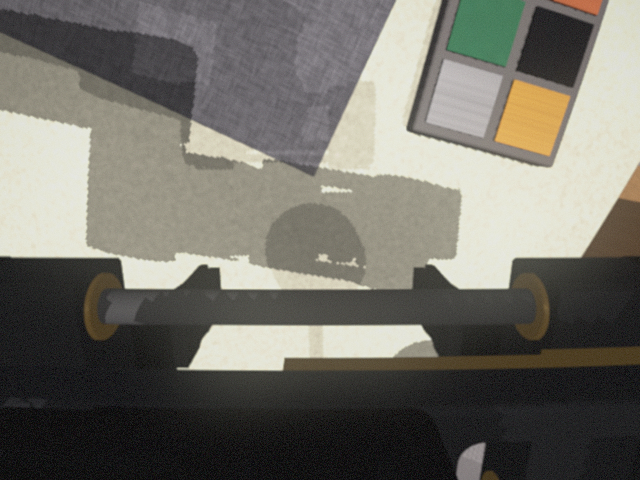

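The top view shows the stand near (210,262), the plunger at (153,259), the rack and clip near (405,258), and the jar at (337,316). I'll enlarge it.

```bash
cat > h.py <<'E'
from rig import robot,camera,camera_model
import numpy as np,cv2
from scipy.spatial.transform import Rotation as R
def pose(n,obs=None):
    m=camera_model(n)
    if 'world_to_cam' in m: c2w=np.linalg.inv(m['world_to_cam'])
    else:
        T=np.eye(4);T[:3,:3]=R.from_quat(obs['tool_rot']).as_matrix();T[:3,3]=obs['position']
        c2w=T@m['tool_from_camera']
    return m,c2w
def px2w(n,u,v,z,obs=None):
    m,c=pose(n,obs);K=m['K']
    # undistort r_d=r(1+k r^2)
    p=cv2.undistortPoints(np.array([[[u,v]]],float),K,np.array([m['k1'],0,0,0,0.]))[0,0]
    d=c[:3,:3]@np.array([p[0],-p[1],-1.]);o=c[:3,3]
    return o+d*(z-o[2])/d[2]
def w2px(n,P,obs=None):
    m,c=pose(n,obs);P=np.atleast_2d(P)
    q=(np.linalg.inv(c)@np.c_[P,np.ones(len(P))].T)[:3].T
    x=q[:,0]/-q[:,2];y=-q[:,1]/-q[:,2];f=1+m['k1']*(x*x+y*y)
    return np.c_[x*f*m['K'][0,0]+m['K'][0,2],y*f*m['K'][1,1]+m['K'][1,2]]
def crop(img,u0,v0,u1,v1,s,fn):
    cv2.imwrite(fn,cv2.resize(img[v0:v1,u0:u1],None,fx=s,fy=s,interpolation=cv2.INTER_CUBIC))
E
python3 - <<'E'
import cv2
from h import *
t=cv2.imread('pics/a_top.png')
a=cv2.resize(t[230:300,140:250],None,fx=7,fy=7,interpolation=2); cv2.imwrite('pics/b1.png',a)
a=cv2.resize(t[225:295,370:440],None,fx=8,fy=8,interpolation=2); cv2.imwrite('pics/b2.png',a)
print(px2w('top',153,259,.1),px2w('top',405,258,.06))
E
```

```text
[0.53643268 0.34067591 0.1       ] [ 0.55274876 -0.16050218  0.06      ]
```

View pics/b1.png

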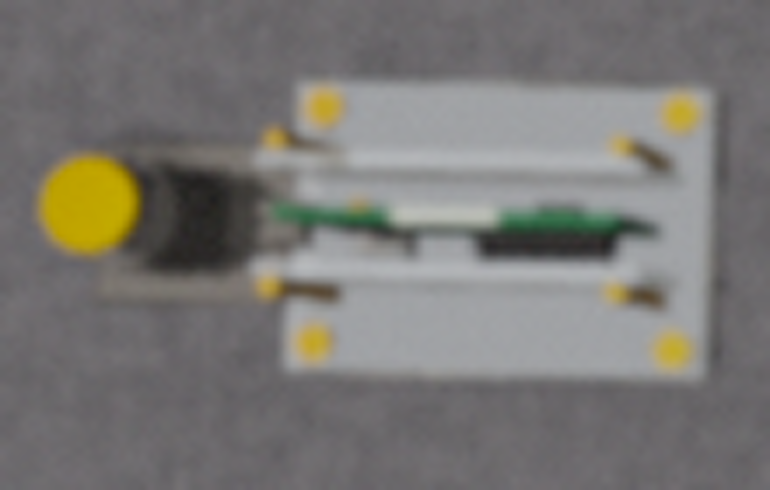

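View pics/b2.png

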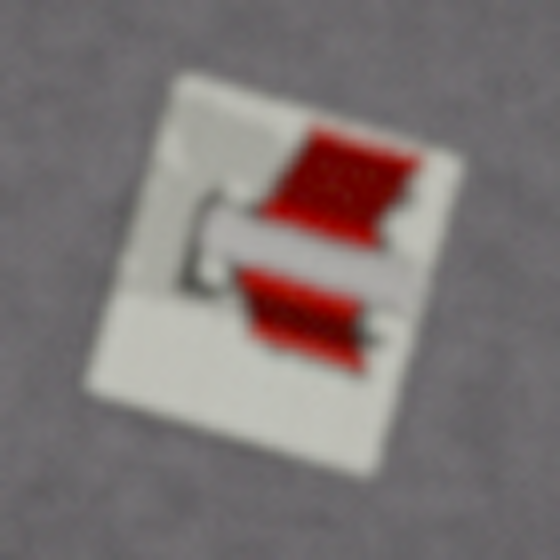

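Run:
```python
from h import *
np.set_printoptions(precision=4,suppress=True)
def c(o,s,L,z): return np.array([px2w('top',o[0]+(a+.5)/s-.5,o[1]+(b+.5)/s-.5,z) for a,b in L])
S=(140,230);Rk=(370,225)
print('plunger',c(S,7,[(89,203)],.1))
f=c(S,7,[(300,80),(713,90),(703,378),(285,370)],.01);print('foot',f,f.mean(0), np.linalg.norm(np.roll(f,-1,0)-f,axis=1))
m=c(S,7,[(388,216),(498,217),(443,216.5)],.078);print('mark',m)
e=m[0]-m[1];print('yaw edge',np.degrees(np.arctan2(e[1],e[0])))
for a,b in((0,1),(3,2)):
    d=f[a]-f[b];print(np.degrees(np.arctan2(d[1],d[0])))
f=c(Rk,8,[(180,72),(465,155),(375,475),(88,388)],.01);print('rack',f,f.mean(0), np.linalg.norm(np.roll(f,-1,0)-f,axis=1))
for a,b in((0,3),(1,2)):
    d=f[a]-f[b];print('x dir',np.degrees(np.arctan2(d[1],d[0])))
t=c(Rk,8,[(318,128),(420,158),(362,370),(250,340)],.114);print('tails',t,t.mean(0), np.linalg.norm(np.roll(t,-1,0)-t,axis=1))
print(px2w('top',337,316,.05),px2w('top',308,155,.09))
```

```text
plunger [[0.5372 0.3422 0.1   ]]
foot [[0.5817 0.3107 0.01  ]
 [0.5815 0.1827 0.01  ]
 [0.4934 0.1823 0.01  ]
 [0.4926 0.3107 0.01  ]] [0.5373 0.2466 0.01  ] [0.1279 0.0881 0.1284 0.0891]
mark [[0.5368 0.2629 0.078 ]
 [0.5373 0.2311 0.078 ]
 [0.537  0.247  0.078 ]]
yaw edge 90.8529809274199
89.92203834055273
90.357120170706
rack [[ 0.608  -0.1399  0.01  ]
 [ 0.5874 -0.2162  0.01  ]
 [ 0.5016 -0.1927  0.01  ]
 [ 0.5229 -0.1164  0.01  ]] [ 0.555  -0.1663  0.01  ] [0.079  0.0889 0.0792 0.0883]
x dir -15.484065230075585
x dir -15.3615294577143
tails [[ 0.583  -0.1605  0.114 ]
 [ 0.5763 -0.1851  0.114 ]
 [ 0.5249 -0.1714  0.114 ]
 [ 0.5314 -0.1445  0.114 ]] [ 0.5539 -0.1654  0.114 ] [0.0255 0.0532 0.0277 0.054 ]
[ 0.4322 -0.0251  0.05  ] [0.7546 0.0409 0.09  ]
```

Emit:
drive_tool --plan '[[[1,1,0,0,0,1],[1,1,0,0,0,1],[1,1,0,0,0,1],[1,1,0,0,0,1],[1,1,0,0,0,1],[1,1,0,0,0,1],[1,1,0,0,0,1],[1,1,0,0,0,1]]]' --grip 0

```text
time: 1.15
position: [0.4657, -0.3651, 0.4044]
tool_rot: [0.802, 0.597, -0.0, -0.0]
ft_force: [-0.1, 0.4, 0.2]
grip_width: 0.0871
```

Emit:
drive_tool --plan '[[[0.45,1,0,0,0,0.25],[0.45,1,0,0,0,0],[0.45,1,0,0,0,0],[0.45,1,0,0,0,0],[0.45,1,0,0,0,0],[0.45,1,0,0,0,0],[0.45,1,0,0,0,0],[0.45,1,0,0,0,0]]]'

```text
time: 2.15
position: [0.5552, -0.1651, 0.4045]
tool_rot: [0.796, 0.606, -0.0, -0.0]
ft_force: [-0.2, -0.2, -0.7]
grip_width: 0.0873
```

Emit:
drive_tool --plan '[[[0,0,0,0,0,0],[0,0,0,0,0,0]]]'

```text
time: 2.4
position: [0.5549, -0.1663, 0.4045]
tool_rot: [0.795, 0.606, -0.0, -0.0]
ft_force: [0.5, 0.4, -0.5]
grip_width: 0.087
```

Run:
```python
from h import *
import json
o=robot.get_obs(); im=camera('wrist')
cv2.imwrite('pics/c_wrist.png',im[:,:,::-1])
json.dump({k:np.array(o[k]).tolist() for k in('position','tool_rot')},open('c.json','w'))
print(o)
```

```text
{'time': 2.4, 'q': array([-4.83886522e-01,  4.66016432e-01,  1.55010185e+00, -6.50977145e-04,
        1.12578079e+00, -2.14869722e-01]), 'joint_velocities': array([-1.51719153e-02, -1.00459981e-03, -1.79185688e-03, -6.42032939e-04,
       -9.20709928e-05,  2.44051653e-03]), 'joint_torque': array([ 5.58598749e-01, -4.04006553e+01, -1.68281829e+01,  9.09751444e-02,
        6.38761651e-02, -1.78138853e-04]), 'position': array([ 0.55485522, -0.16629566,  0.4045406 ]), 'tool_rot': array([ 7.95460038e-01,  6.06005955e-01, -3.30986846e-04, -1.48077095e-05]), 'ft_force': array([ 0.53488314,  0.36954665, -0.46335204]), 'moment': array([-0.00390714, -0.07193217, -0.02031611]), 'grip_width': 0.08703268896535747}
```

View pics/c_wrist.png

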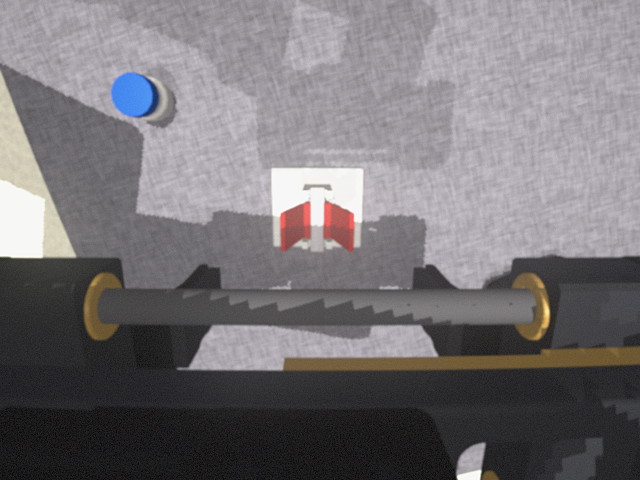

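The wrist view shows the clip aligned with the jaws, tails at columns 281–355 about column 318. I'll zoom in.

Run:
```python
import cv2
t=cv2.imread('pics/c_wrist.png')
cv2.imwrite('pics/c1.png',cv2.resize(t[160:260,260:375],None,fx=6,fy=6,interpolation=2))
```

```text
(no output)
```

View pics/c1.png

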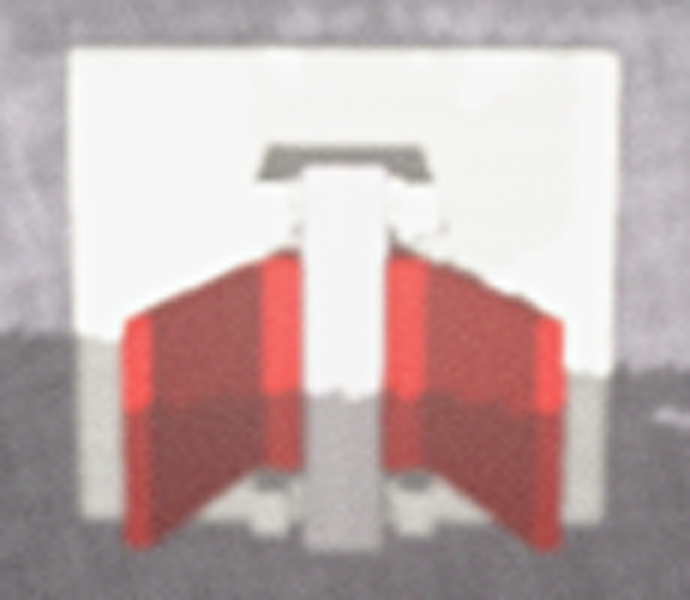

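Run:
```python
from h import *
import json
np.set_printoptions(precision=4,suppress=True)
o=json.load(open('c.json'))
def c(L,z): return np.array([px2w('wrist',260+(a+.5)/6-.5,160+(b+.5)/6-.5,z,o) for a,b in L])
f=c([(68,48),(620,50),(605,523),(80,520)],.01);print(f,f.mean(0),np.linalg.norm(np.roll(f,-1,0)-f,axis=1))
d=f[1]-f[0];print(np.degrees(np.arctan2(d[1],d[0])))
t=c([(123,322),(565,322),(562,550),(125,550)],.115);print(t,t.mean(0),np.linalg.norm(np.roll(t,-1,0)-t,axis=1))
d=t[1]-t[0];print(np.degrees(np.arctan2(d[1],d[0])));d=t[2]-t[3];print(np.degrees(np.arctan2(d[1],d[0])))
print(np.degrees(2*np.arctan2(o['tool_rot'][1],o['tool_rot'][0]))-90)
```

```text
[[ 0.523  -0.1183  0.01  ]
 [ 0.609  -0.1422  0.01  ]
 [ 0.5877 -0.2189  0.01  ]
 [ 0.5018 -0.1947  0.01  ]] [ 0.5554 -0.1685  0.01  ] [0.0893 0.0795 0.0892 0.0793]
-15.549308248789592
[[ 0.5337 -0.1472  0.115 ]
 [ 0.5847 -0.1611  0.115 ]
 [ 0.5775 -0.1886  0.115 ]
 [ 0.5258 -0.1744  0.115 ]] [ 0.5554 -0.1678  0.115 ] [0.0529 0.0284 0.0536 0.0284]
-15.347901624986546
-15.351653663557535
-15.39746627818333
```

Emit:
drive_tool --plan '[[[0,1,0,0,0,0.5],[0,1,0,0,0,0.5],[0,1,0,0,0,0.5],[0,1,0,0,0,0.5],[0,1,0,0,0,0.57],[0,1,0,0,0,0],[0,1,0,0,0,0],[0,1,0,0,0,0]]]'

```text
time: 3.45
position: [0.555, 0.0336, 0.4047]
tool_rot: [0.708, 0.707, -0.0, 0.0]
ft_force: [0.5, 0.5, 0.8]
grip_width: 0.0869
```

Emit:
drive_tool --plan '[[[-0.1,1,0,0,0,0],[-0.1,1,0,0,0,0],[-0.1,1,0,0,0,0],[-0.1,1,0,0,0,0],[-0.1,1,0,0,0,0],[-0.1,1,0,0,0,0],[-0.1,1,0,0,0,0],[0,1,0,0,0,0]]]'

```text
time: 4.45
position: [0.5377, 0.2336, 0.4047]
tool_rot: [0.708, 0.707, -0.0, 0.0]
ft_force: [-0.1, -0.5, -0.0]
grip_width: 0.0869
```

Emit:
drive_tool --plan '[[[0,0.5,0,0,0,0],[0,0,0,0,0,0]]]'

```text
time: 4.7
position: [0.5376, 0.2463, 0.4046]
tool_rot: [0.707, 0.707, -0.0, 0.0]
ft_force: [-0.1, -0.0, 0.3]
grip_width: 0.0872
```

Run:
```python
from h import *
import json
o=robot.get_obs(); im=camera('wrist')
cv2.imwrite('pics/d_wrist.png',im[:,:,::-1])
json.dump({k:np.array(o[k]).tolist() for k in('position','tool_rot')},open('d.json','w'))
print(o['position'],o['tool_rot'])
cv2.imwrite('pics/d1.png',cv2.resize(im[110:270,250:390,::-1],None,fx=5,fy=5,interpolation=2)[:, :])
```

```text
[0.53764173 0.24633746 0.40463289] [ 7.06934162e-01  7.07279325e-01 -1.77973665e-04  1.27322793e-04]
```

View pics/d_wrist.png

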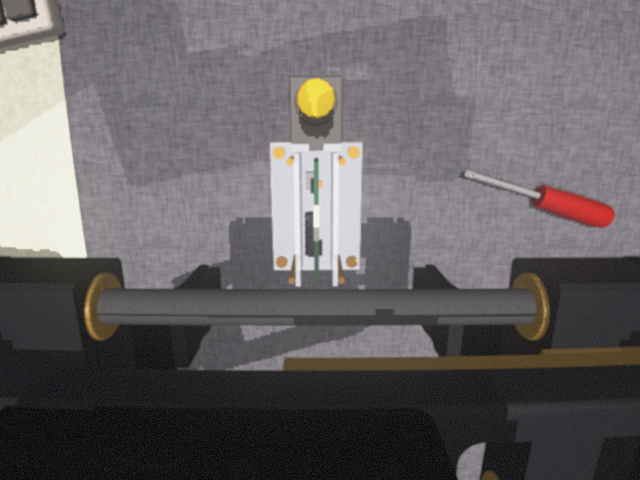

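Run:
```python
import cv2
t=cv2.imread('pics/d_wrist.png')
cv2.imwrite('pics/d1.png',cv2.resize(t[70:285,260:375],None,fx=4,fy=4,interpolation=2)[:600])
cv2.imwrite('pics/d2.png',cv2.resize(t[185:285,260:375],None,fx=6,fy=6,interpolation=2)[:600])
```

```text
(no output)
```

View pics/d1.png

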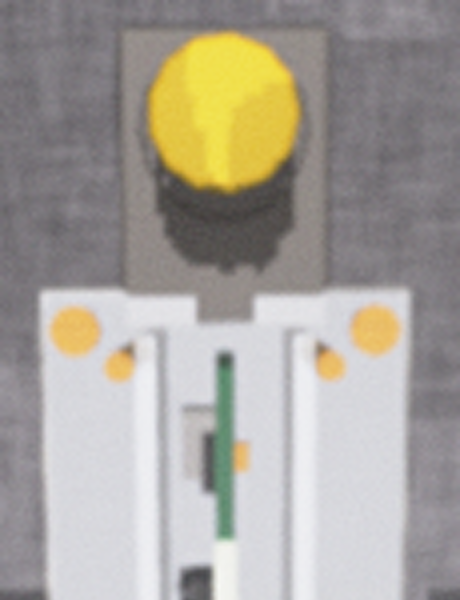

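View pics/d2.png

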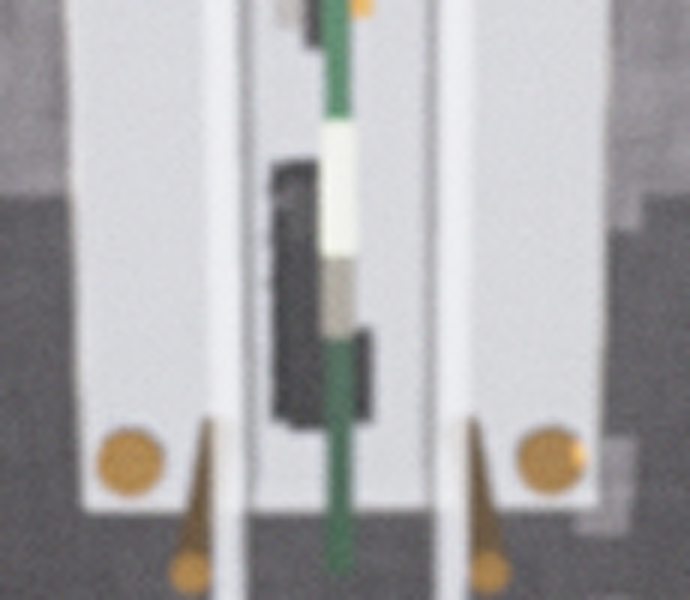

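Run:
```python
from h import *
import json
np.set_printoptions(precision=4,suppress=True)
o=json.load(open('d.json'))
def c(L,z,s,v0): return np.array([px2w('wrist',260+(a+.5)/s-.5,v0+(b+.5)/s-.5,z,o) for a,b in L])
print('pl',c([(225,111)],.1,4,70), c([(149,111),(301,111)],.1,4,70))
m=c([(338,120),(338,340),(338,230)],.078,6,185);print(m)
print('edge',c([(225,355)],.078,4,70),c([(340,570)],.078,6,185))
f=np.r_[c([(40,290),(412,290)],.01,4,70),c([(600,512),(83,510)],.01,6,185)];print(f,f.mean(0))
for n in['top','wrist']: pass
```

```text
pl [[0.5376 0.3399 0.1   ]] [[0.5242 0.3399 0.1   ]
 [0.5511 0.3399 0.1   ]]
[[0.5378 0.2591 0.078 ]
 [0.5378 0.2283 0.078 ]
 [0.5378 0.2439 0.078 ]]
edge [[0.5377 0.2961 0.078 ]] [[0.5381 0.1945 0.078 ]]
[[0.4934 0.3082 0.01  ]
 [0.5824 0.3083 0.01  ]
 [0.5831 0.1793 0.01  ]
 [0.4938 0.1796 0.01  ]] [0.5382 0.2438 0.01  ]
```

Emit:
drive_tool --plan '[[[0,1,0,0,0,0],[0,1,0,0,0,0],[0,1,0,0,0,0],[0,0.8,0,0,0,0],[0,0,-0.8,0,0,0],[0,0,-0.8,0,0,0],[0,0,-0.8,0,0,0],[0,0,-0.8,0,0,0]]]' --grip 1 --force 20

```text
time: 5.75
position: [0.5378, 0.3409, 0.3241]
tool_rot: [0.707, 0.707, -0.0, 0.0]
ft_force: [0.1, 0.2, 0.4]
grip_width: 0.0147
```

Emit:
drive_tool --plan '[[[0,0,-0.8,0,0,0],[0,0,-0.5,0,0,0],[0,0,0,0,0,0]]]'

```text
time: 6.12
position: [0.5374, 0.3411, 0.2913]
tool_rot: [0.707, 0.707, -0.001, -0.0]
ft_force: [0.2, -0.1, -0.1]
grip_width: 0.0002
```

Run:
```python
from h import *
o=robot.get_obs(); im=camera('wrist');im2=camera('scene')
print(o['position'],o['ft_force'],o['grip_width'])
cv2.imwrite('pics/e_wrist.png',im[:,:,::-1])
cv2.imwrite('pics/e1.png',cv2.resize(im2[110:260,310:460,::-1],None,fx=4,fy=4,interpolation=2))
```

```text
[0.53741075 0.34106067 0.29129368] [ 0.23743949 -0.09416141 -0.124065  ] 0.00022865135384668548
```

View pics/e_wrist.png

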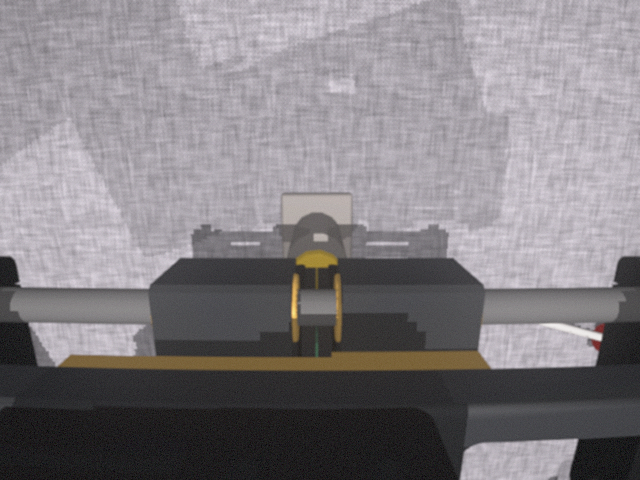

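View pics/e1.png

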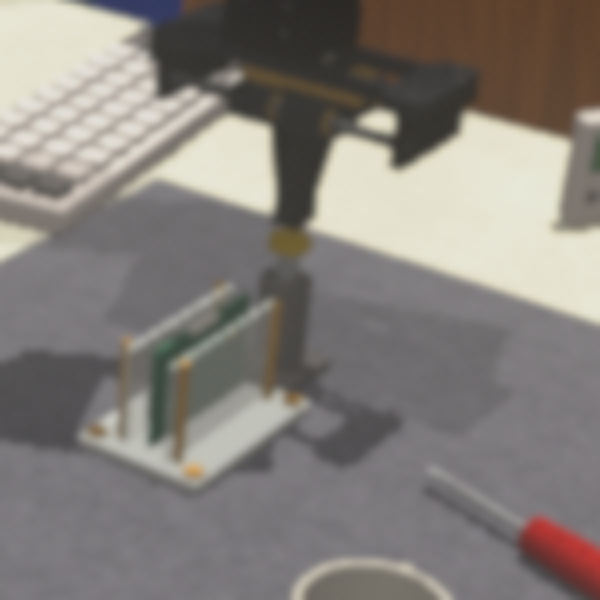

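The tip stands centred just above the yellow head, so I'll press.

Emit:
drive_tool --plan '[[[0,0,-0.3,0,0,0],[0,0,-0.3,0,0,0],[0,0,-0.25,0,0,0],[0,0,-0.15,0,0,0],[0,0,0,0,0,0]]]'

```text
time: 6.85
position: [0.5379, 0.3417, 0.2681]
tool_rot: [0.707, 0.707, 0.001, 0.0]
ft_force: [-0.3, -0.8, 4.8]
grip_width: 0.0
```

Emit:
drive_tool --plan '[[[0,0,-0.1,0,0,0],[0,0,0,0,0,0]]]'

```text
time: 7.1
position: [0.5379, 0.3417, 0.2671]
tool_rot: [0.707, 0.707, 0.001, 0.001]
ft_force: [-2.3, -0.0, 11.7]
grip_width: 0.0005
```

Emit:
drive_tool --plan '[[[0,0,-0.1,0,0,0],[0,0,0,0,0,0]]]'

```text
time: 7.35
position: [0.5378, 0.3417, 0.2669]
tool_rot: [0.707, 0.707, 0.001, 0.001]
ft_force: [-6.8, -3.0, 24.1]
grip_width: 0.0004
```

Emit:
drive_tool --plan '[[[0,0,0.5,0,0,0],[0,0,1,0,0,0],[0,0,1,0,0,0],[0,-0.5,1,0,0,0],[0,-1,1,0,0,0],[0,-1,1,0,0,0],[0,-1,0,0,0,0],[0,-0.3,0,0,0,0]]]' --grip 0

```text
time: 8.35
position: [0.5374, 0.2454, 0.3996]
tool_rot: [0.708, 0.707, -0.0, -0.0]
ft_force: [0.6, -0.8, -1.5]
grip_width: 0.0726
```

Emit:
drive_tool --plan '[[[0,0,0,0,0,0],[0,0,0,0,0,0]]]'

```text
time: 8.6
position: [0.5374, 0.2472, 0.3992]
tool_rot: [0.707, 0.707, -0.0, -0.0]
ft_force: [-1.0, 0.5, -0.6]
grip_width: 0.0856
```

Run:
```python
from h import *
import json
o=robot.get_obs(); im=camera('wrist');im2=camera('scene')
print(o['position'],o['tool_rot'],o['ft_force'],o['grip_width'])
json.dump({k:np.array(o[k]).tolist() for k in('position','tool_rot')},open('f.json','w'))
cv2.imwrite('pics/f_wrist.png',im[:,:,::-1])
cv2.imwrite('pics/f1.png',cv2.resize(im2[110:260,310:460,::-1],None,fx=4,fy=4,interpolation=2))
cv2.imwrite('pics/f2.png',cv2.resize(im[70:285,250:385,::-1],None,fx=4,fy=4,interpolation=2)[:600])
cv2.imwrite('pics/f3.png',cv2.resize(im[185:285,250:385,::-1],None,fx=5,fy=5,interpolation=2)[:600])
```

```text
[0.53742107 0.24718527 0.39920669] [ 7.06867394e-01  7.07345963e-01 -2.01592860e-04 -3.66963269e-04] [-0.96497068  0.50983714 -0.63258508] 0.0855632194658373
```

View pics/f1.png

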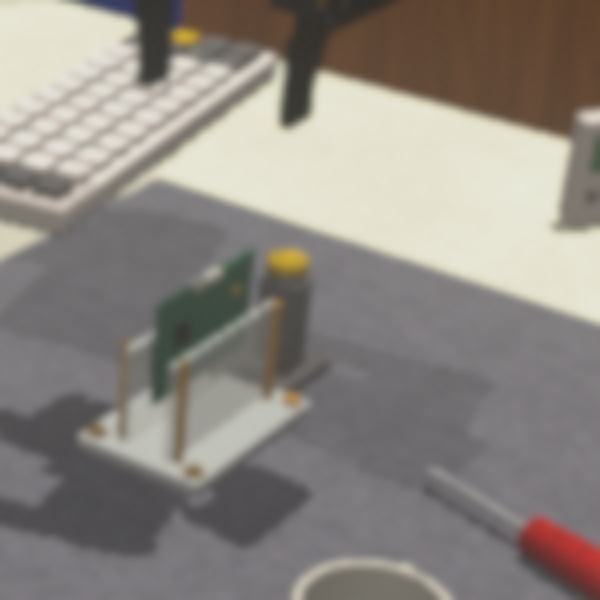

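View pics/f2.png

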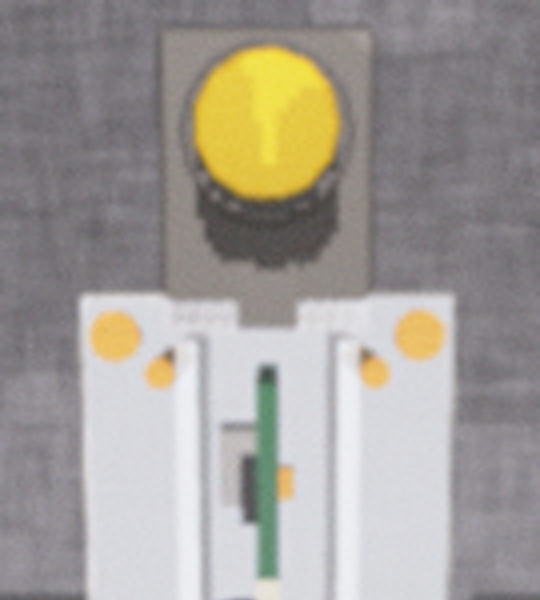

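View pics/f3.png

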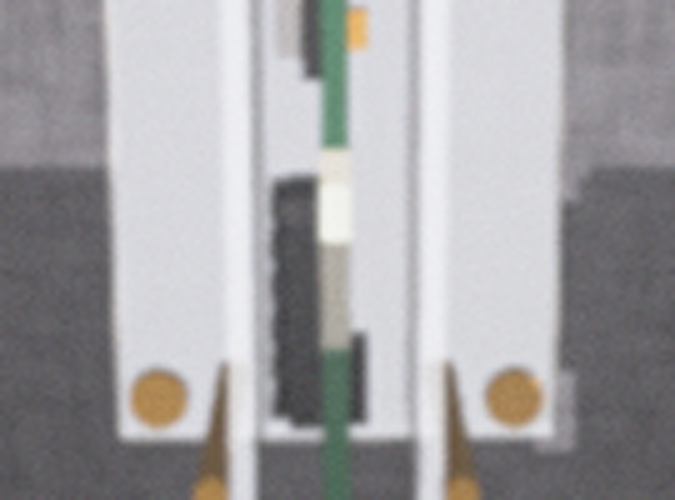

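The board has risen and the plunger stays down. I'll measure the mark at its new height (crop (335,148)–(335,350)).

Run:
```python
from h import *
import json
np.set_printoptions(precision=4,suppress=True)
o=json.load(open('f.json'))
def c(L,z,s,v0): return np.array([px2w('wrist',250+(a+.5)/s-.5,v0+(b+.5)/s-.5,z,o) for a,b in L])
print('pl',c([(267,122)],.085,4,70))
print(c([(335.5,148),(334.5,350),(335,249)],.108,5,185))
print('edge',c([(267.5,375)],.108,4,70),c([(337,480)],.108,5,185))
# z check: mark length ratio
im=camera('top')
cv2.imwrite('pics/g.png',cv2.resize(im[230:300,140:250,::-1],None,fx=7,fy=7,interpolation=2))
```

```text
pl [[0.5375 0.34   0.085 ]]
[[0.5379 0.2591 0.108 ]
 [0.5378 0.2286 0.108 ]
 [0.5379 0.2441 0.108 ]]
edge [[0.5377 0.2954 0.108 ]] [[0.5382 0.2081 0.108 ]]
```

View pics/g.png

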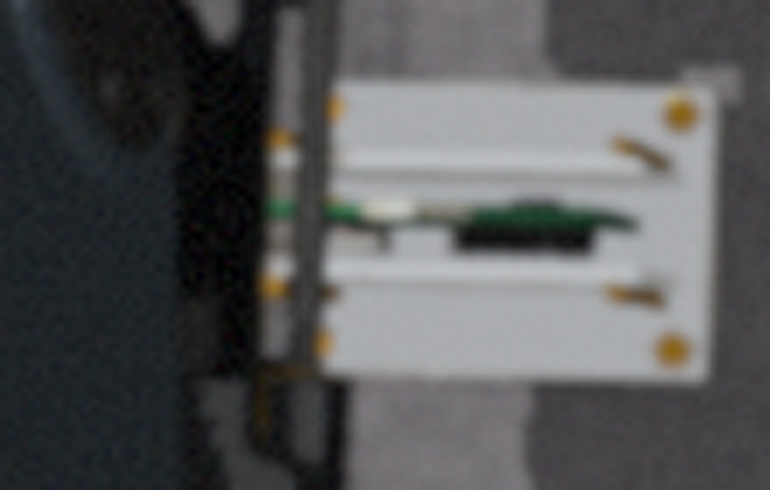

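Emit:
drive_tool --plan '[[[0.1,-1,0,0,0,-0.5],[0.1,-1,0,0,0,-0.5],[0.1,-1,0,0,0,-0.5],[0.1,-1,0,0,0,-0.5],[0.1,-1,0,0,0,-0.57],[0.1,-1,0,0,0,0],[0.1,-1,0,0,0,0],[0,-1,0,0,0,0]]]'

```text
time: 9.75
position: [0.5553, 0.0461, 0.3997]
tool_rot: [0.795, 0.606, 0.0, 0.0]
ft_force: [1.1, 0.2, -0.0]
grip_width: 0.0869
```

Emit:
drive_tool --plan '[[[0,-1,0,0,0,0],[0,-1,0,0,0,0],[0,-1,0,0,0,0],[0,-1,0,0,0,0],[0,-1,0,0,0,0],[0,-1,0,0,0,0],[0,-1,0,0,0,0],[0,-1,0,0,0,0]]]'

```text
time: 10.75
position: [0.5552, -0.1539, 0.3996]
tool_rot: [0.795, 0.606, 0.0, -0.0]
ft_force: [0.6, -0.3, -0.4]
grip_width: 0.0871
```

Emit:
drive_tool --plan '[[[0,-0.55,-0.6,0,0,0],[0,0,-0.6,0,0,0],[0,0,0,0,0,0]]]'

```text
time: 11.12
position: [0.5542, -0.1661, 0.3673]
tool_rot: [0.795, 0.606, -0.001, -0.003]
ft_force: [-0.2, 1.0, -0.1]
grip_width: 0.0874
```

Run:
```python
from h import *
import json
o=robot.get_obs(); im=camera('wrist')
print(o['position'],o['tool_rot'],np.degrees(2*np.arctan2(o['tool_rot'][1],o['tool_rot'][0]))-90)
json.dump({k:np.array(o[k]).tolist() for k in('position','tool_rot')},open('i.json','w'))
cv2.imwrite('pics/i_wrist.png',im[:,:,::-1])
```

```text
[ 0.5542329  -0.1661283   0.36734082] [ 0.79540786  0.60606755 -0.00102667 -0.00272235] -15.388228824901987
```

View pics/i_wrist.png

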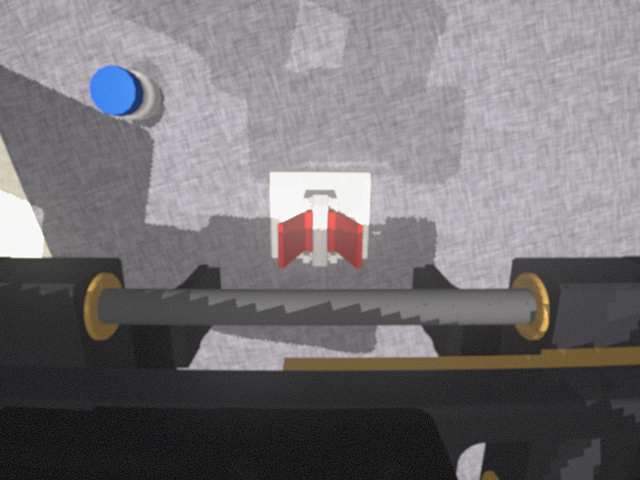

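Emit:
drive_tool --plan '[[[0,0,-0.7,0,0,0],[0,0,-0.7,0,0,0],[0,0,0,0,0,0],[0,0,0,0,0,0]]]'

```text
time: 11.68
position: [0.5554, -0.1669, 0.3355]
tool_rot: [0.795, 0.606, 0.0, 0.001]
ft_force: [1.1, -0.5, -0.2]
grip_width: 0.0868
```

Run:
```python
from h import *
import json
o=robot.get_obs(); im=camera('wrist')
print(o['position'],o['tool_rot'],np.degrees(2*np.arctan2(o['tool_rot'][1],o['tool_rot'][0]))-90)
json.dump({k:np.array(o[k]).tolist() for k in('position','tool_rot')},open('i.json','w'))
cv2.imwrite('pics/j.png',cv2.resize(im[150:300,225:415,::-1],None,fx=4,fy=4,interpolation=2))
```

```text
[ 0.55535416 -0.16690532  0.33545918] [7.95355319e-01 6.06143184e-01 2.97013103e-04 5.18027995e-04] -15.377685501414376
```

View pics/j.png

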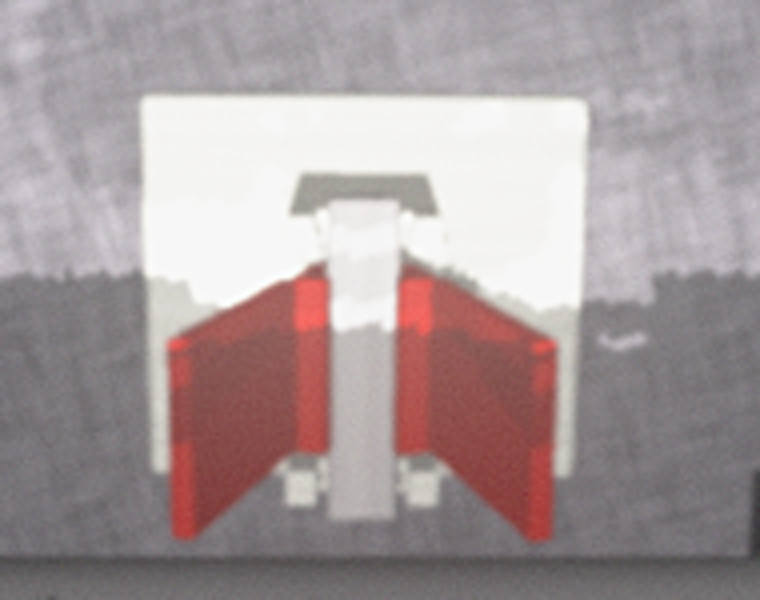

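Run:
```python
from h import *
import json
np.set_printoptions(precision=4,suppress=True)
o=json.load(open('i.json'))
def c(L,z,s=4): return np.array([px2w('wrist',225+(a+.5)/s-.5,150+(b+.5)/s-.5,z,o) for a,b in L])
t=c([(168,345),(555,345),(553,540),(172,540)],.115);print(t,t.mean(0),np.linalg.norm(np.roll(t,-1,0)-t,axis=1))
print(np.degrees([np.arctan2(*(t[1]-t[0])[1::-1]),np.arctan2(*(t[2]-t[3])[1::-1])]))
```

```text
[[ 0.5339 -0.1468  0.115 ]
 [ 0.5844 -0.1606  0.115 ]
 [ 0.5775 -0.1879  0.115 ]
 [ 0.5261 -0.1738  0.115 ]] [ 0.5555 -0.1673  0.115 ] [0.0524 0.0282 0.0533 0.0281]
[-15.3536 -15.3678]
```

Emit:
drive_tool --plan '[[[0,0,-0.6,0,0,0],[0,0,-0.6,0,0,0],[0,0,-0.6,0,0,0],[0,0,-0.6,0,0,0],[0,0,-0.3,0,0,0],[0,0,0,0,0,0]]]'

```text
time: 12.48
position: [0.5548, -0.1672, 0.2664]
tool_rot: [0.796, 0.606, -0.0, -0.001]
ft_force: [-0.4, -0.2, -0.4]
grip_width: 0.087
```

Run:
```python
from h import *
o=robot.get_obs(); im=camera('wrist');im2=camera('scene')
print(o['position'],o['ft_force'])
cv2.imwrite('pics/k.png',im[:,:,::-1])
cv2.imwrite('pics/k2.png',cv2.resize(im2[200:340,170:330,::-1],None,fx=4,fy=4,interpolation=2))
```

```text
[ 0.55484375 -0.16720588  0.26636145] [-0.37136655 -0.2186484  -0.39779168]
```

View pics/k.png

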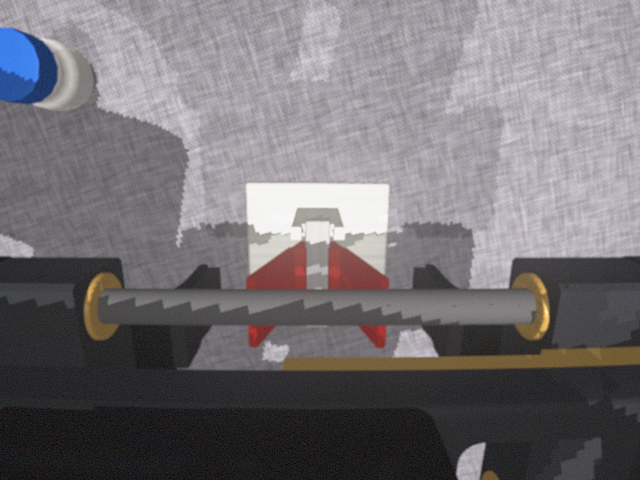

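View pics/k2.png

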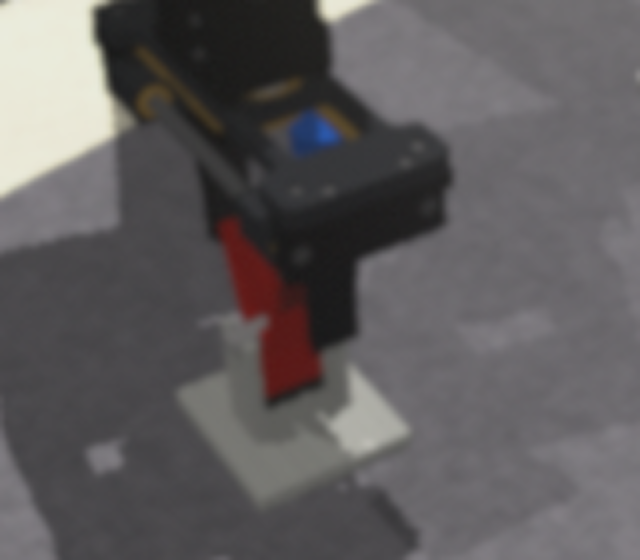

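The fingers straddle both tails (columns 248–388), so I'll close.

Emit:
drive_tool --plan '[[[0,0,0,0,0,0],[0,0,0,0,0,0],[0,0,0,0,0,0],[0,0,0,0,0,0],[0,0,0,0,0,0],[0,0,0,0,0,0]]]' --grip 1 --force 25

```text
time: 13.32
position: [0.5554, -0.1675, 0.2683]
tool_rot: [0.796, 0.606, 0.0, 0.001]
ft_force: [-0.6, 0.5, 6.8]
grip_width: 0.035
```

Emit:
drive_tool --plan '[[[0,0,0,0,0,0],[0,0,0,0,0,0]]]'

```text
time: 13.58
position: [0.555, -0.1674, 0.269]
tool_rot: [0.796, 0.606, 0.0, 0.0]
ft_force: [-2.4, 1.1, 11.0]
grip_width: 0.0253
```

Run:
```python
from h import *
o=robot.get_obs(); im=camera('wrist');im2=camera('scene')
print(o['position'],o['ft_force'])
cv2.imwrite('pics/l.png',im[:,:,::-1])
cv2.imwrite('pics/l2.png',cv2.resize(im2[200:340,170:330,::-1],None,fx=4,fy=4,interpolation=2))
```

```text
[ 0.55501508 -0.16736085  0.26895243] [-2.40438503  1.14872899 10.95125219]
```

View pics/l2.png

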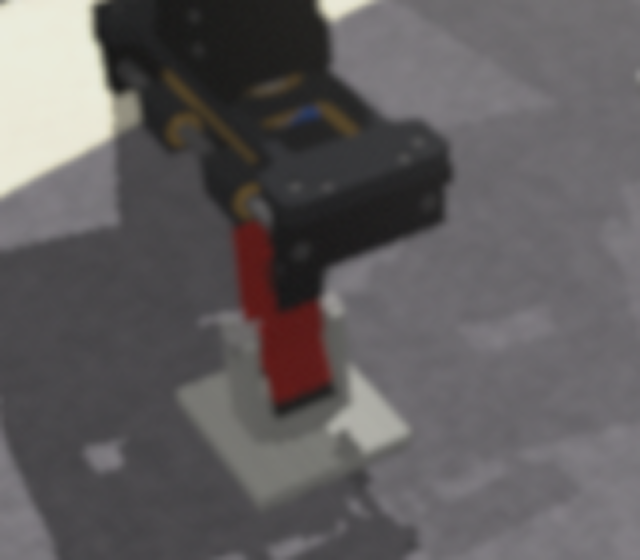

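Opening is 25.3 mm, so the clip is at its stop. Now lift straight up.

Emit:
drive_tool --plan '[[[0,0,0.3,0,0,0],[0,0,0.5,0,0,0],[0,0,0.8,0,0,0],[0,0,1,0,0,0],[0,0,1,0,0,0],[0,0,1,0,0,0],[0,0,0.7,0,0,0],[0,0,0,0,0,0]]]'

```text
time: 14.68
position: [0.5553, -0.1674, 0.4015]
tool_rot: [0.796, 0.606, 0.001, 0.002]
ft_force: [0.2, 0.4, -0.9]
grip_width: 0.0249
```

Run:
```python
from h import *
o=robot.get_obs(); im=camera('wrist');im2=camera('scene')
print(o['position'],o['ft_force'],o['grip_width'])
cv2.imwrite('pics/m.png',im[:,:,::-1])
cv2.imwrite('pics/m2.png',cv2.resize(im2[150:340,140:330,::-1],None,fx=3,fy=3,interpolation=2))
```

```text
[ 0.55529163 -0.16735247  0.40151879] [ 0.24645338  0.44219917 -0.87422987] 0.024887831875199242
```

View pics/m2.png

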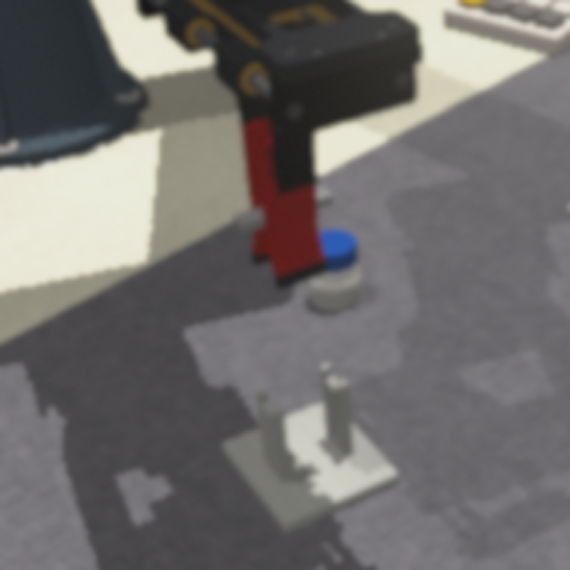

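View pics/m.png

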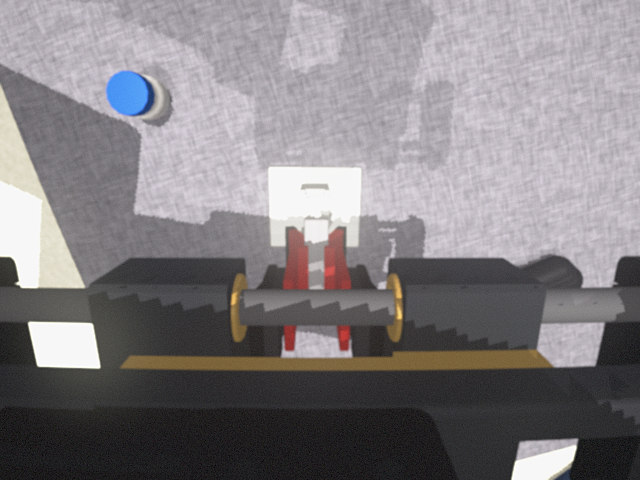

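Emit:
drive_tool --plan '[[[0,0.5,0,0,0,0.3],[-0.1,1,0,0,0,0.5],[-0.1,1,0,0,0,0.5],[-0.1,1,0,0,0,0.5],[-0.1,1,0,0,0,0.5],[-0.1,1,0,0,0,0.27],[-0.1,1,0,0,0,0],[-0.1,1,0,0,0,0]]]'

```text
time: 15.78
position: [0.5368, 0.0218, 0.3988]
tool_rot: [0.707, 0.708, -0.001, -0.001]
ft_force: [1.1, -0.8, -0.3]
grip_width: 0.0249
```

Emit:
drive_tool --plan '[[[0,1,0,0,0,0],[0,1,0,0,0,0],[0,1,0,0,0,0],[0,1,0,0,0,0],[0,1,0,0,0,0],[0,1,0,0,0,0],[0,1,0,0,0,0],[0,1,0,0,0,0]]]'

```text
time: 16.77
position: [0.5367, 0.2217, 0.3986]
tool_rot: [0.707, 0.708, -0.001, -0.001]
ft_force: [-0.3, -0.0, -1.4]
grip_width: 0.0252
```

Emit:
drive_tool --plan '[[[0,0.7,0,0,0,0],[0,0.3,0,0,0,0],[0,0,0,0,0,0],[0,0,0,0,0,0]]]'

```text
time: 17.27
position: [0.5375, 0.2446, 0.3996]
tool_rot: [0.707, 0.707, -0.0, 0.0]
ft_force: [-0.5, -0.4, -0.6]
grip_width: 0.0254
```

Run:
```python
from h import *
import json
o=robot.get_obs(); im=camera('wrist');im2=camera('scene')
json.dump({k:np.array(o[k]).tolist() for k in('position','tool_rot')},open('n.json','w'))
print(o['position'],o['tool_rot'],o['ft_force'],o['grip_width'])
cv2.imwrite('pics/n.png',im[:,:,::-1])
cv2.imwrite('pics/n2.png',cv2.resize(im2[80:250,300:470,::-1],None,fx=4,fy=4,interpolation=2)[:600])
```

```text
[0.53751023 0.24462274 0.39963771] [ 7.07269752e-01  7.06943706e-01 -3.06456751e-04  2.60227850e-05] [-0.50414398 -0.35922663 -0.60259482] 0.025385131240177786
```

View pics/n2.png

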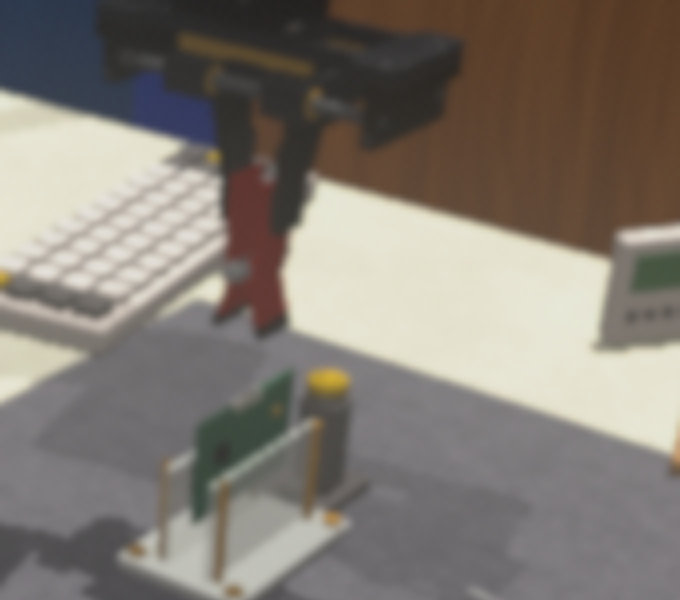

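View pics/n.png

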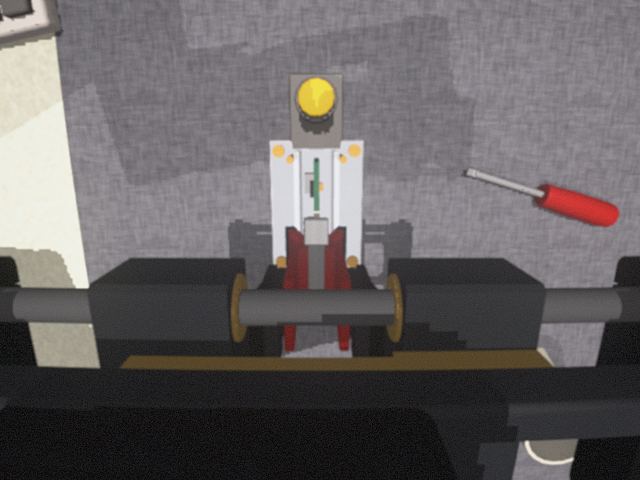

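The clip is centred over the board and gaping. I'll check its pose in the hand by projecting the expected features: lug end, seen near (316,232), and jaw tips.

Run:
```python
from h import *
import json
np.set_printoptions(precision=4,suppress=True)
o=json.load(open('n.json'));p=np.array(o['position']);pv=p+[0,0,-.2055]
lug=pv+np.array([[-.006,.028,.003],[.006,.028,.003],[-.006,.028,-.003],[.006,.028,-.003]])
print('lug wrist',w2px('wrist',lug,o))
tips=pv+np.array([[x,y,-.042] for x in(-.018,.018) for y in(-.015,.015)])
S=w2px('scene',tips);print('tips scene crop',(S-[300,80])*4)
print('lug scene crop',(w2px('scene',pv+np.array([[-.0,-.028,0]]))-[300,80])*4)
top=pv+np.array([[x,y,.052] for x in(-.013,.013) for y in(-.015,.015)])
print('tail tops wrist',w2px('wrist',top,o))
t=cv2.imread('pics/n.png');cv2.imwrite('pics/n3.png',cv2.resize(t[200:360,260:380],None,fx=5,fy=5,interpolation=2)[:800,:])
cv2.imwrite('pics/n3.png',cv2.resize(t[210:270,270:370],None,fx=8,fy=8,interpolation=2))
```

```text
lug wrist [[303.4011 216.1683]
 [328.0899 216.1773]
 [303.7877 213.8206]
 [327.7238 213.8295]]
tips scene crop [[212.1126 325.9576]
 [241.2243 309.9895]
 [263.3073 343.2643]
 [291.9785 326.705 ]]
lug scene crop [[229.3634 273.1789]]
tail tops wrist [[282.3476 348.9198]
 [280.4869 276.6629]
 [348.9007 348.9349]
 [350.7662 276.6842]]
```

View pics/n3.png

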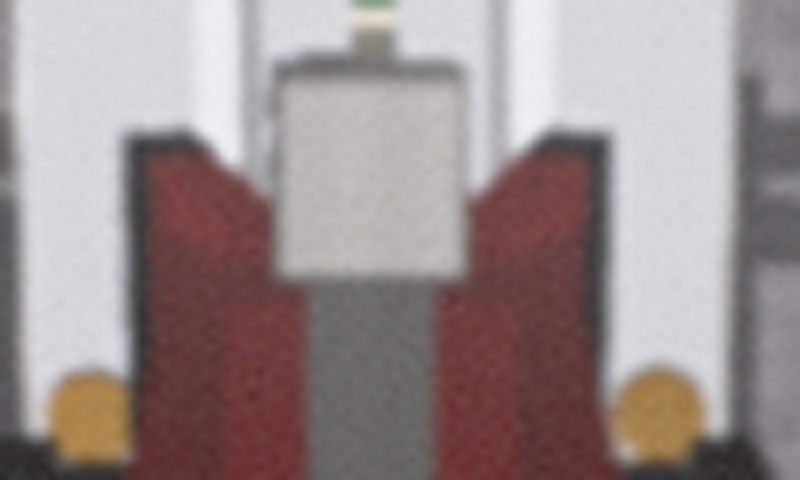

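Run:
```python
from h import *
np.set_printoptions(precision=1,suppress=True)
B=np.array([.5376,.2455,0])
pts={'plunger':[0,.096,.085],'edge-':[0,-.05,.108],'edge+':[0,.05,.108],'mark':[0,0,.108],'foot1':[.045,-.065,.01],'foot2':[.045,.065,.01],'foot3':[-.045,-.065,.01]}
for k,v in pts.items(): print(k,(w2px('scene',B+v)-[300,80])[0]*4)
im=camera('scene')
cv2.imwrite('pics/o.png',cv2.resize(im[150:235,325:400,::-1],None,fx=7,fy=7,interpolation=2))
cv2.imwrite('pics/o2.png',cv2.resize(im[110:175,335:395,::-1],None,fx=9,fy=9,interpolation=2))
for k,v in pts.items(): print(k,(w2px('scene',B+v)-[325,150])[0]*7)
```

```text
plunger [329.9 375.1]
edge- [199.1 423.3]
edge+ [293.5 366.2]
mark [247.7 393.9]
foot1 [236.9 602.7]
foot2 [352.5 518.2]
foot3 [117.  551.3]
plunger [402.3 166.5]
edge- [173.4 250.8]
edge+ [338.7 150.9]
mark [258.5 199.3]
foot1 [239.5 564.8]
foot2 [441.8 416.8]
foot3 [ 29.7 474.7]
```

View pics/o.png

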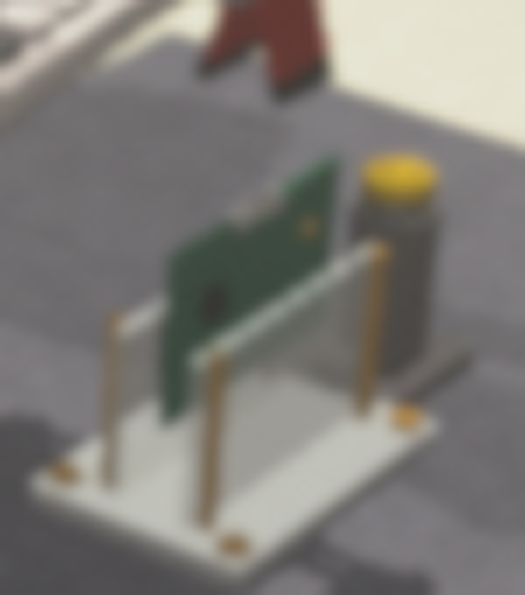

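View pics/o2.png

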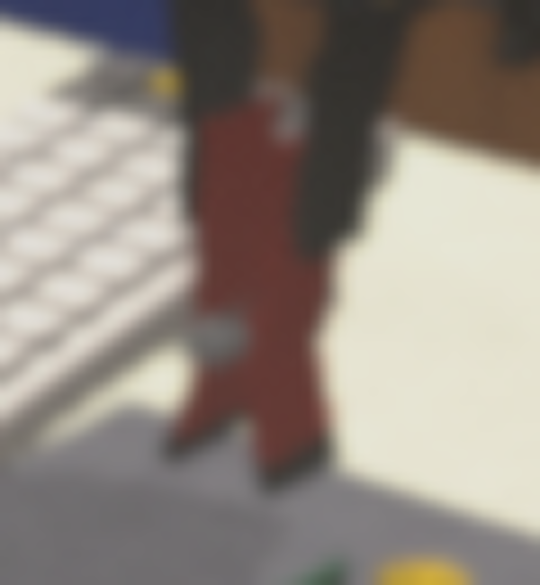

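Run:
```python
from h import *
import json
np.set_printoptions(precision=4,suppress=True)
o=json.load(open('n.json'))
for z in(.152,.156):
  print([px2w('wrist',270+(a+.5)/8-.5,210+(b+.5)/8-.5,z,o) for a,b in((126,135),(611,135))])
```

```text
[array([0.5189, 0.2572, 0.152 ]), array([0.5559, 0.2572, 0.152 ])]
[array([0.5192, 0.2581, 0.156 ]), array([0.5556, 0.2581, 0.156 ])]
```

Tips measure 37 mm outside, so the clip is full open and centred in x. I'll nudge +y by 1.25 mm and descend.

Emit:
drive_tool --plan '[[[0,0.05,-0.3,0,0,0],[0,0,-0.4,0,0,0],[0,0,-0.4,0,0,0],[0,0,-0.4,0,0,0],[0,0,-0.3,0,0,0],[0,0,0,0,0,0],[0,0,0,0,0,0]]]'

```text
time: 18.3
position: [0.5376, 0.2465, 0.3549]
tool_rot: [0.707, 0.707, 0.0, 0.0]
ft_force: [0.1, 0.5, -1.4]
grip_width: 0.0247
```

Run:
```python
from h import *
o=robot.get_obs(); im=camera('wrist');im2=camera('scene')
print(o['position'],o['tool_rot'],o['ft_force'],o['grip_width'])
cv2.imwrite('pics/p.png',im[:,:,::-1])
cv2.imwrite('pics/p2.png',cv2.resize(im2[140:225,325:400,::-1],None,fx=7,fy=7,interpolation=2))
cv2.imwrite('pics/p3.png',cv2.resize(im[200:270,260:375,::-1],None,fx=6,fy=6,interpolation=2))
```

```text
[0.53764935 0.2465466  0.35494365] [7.07071047e-01 7.07142457e-01 2.47146269e-04 1.37526928e-04] [ 0.14519035  0.52891539 -1.41519532] 0.02474979762616608
```

View pics/p2.png

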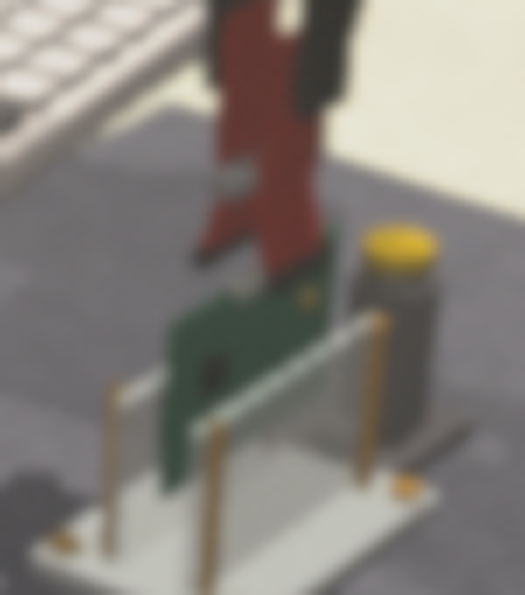

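View pics/p3.png

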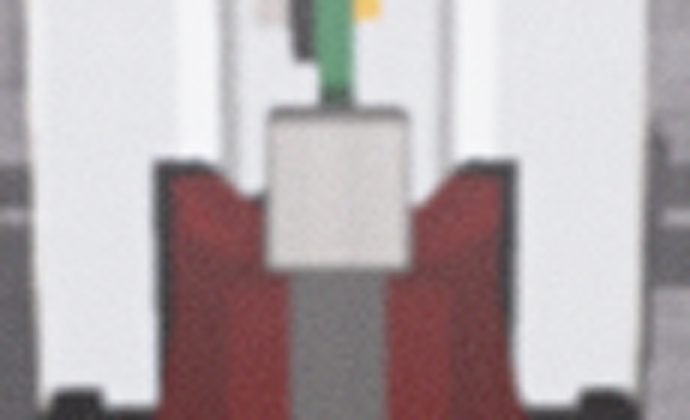

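I've only lowered 45 mm and tips are now around the edge. Lower another 16 mm.

Emit:
drive_tool --plan '[[[0,0,-0.3,0,0,0],[0,0,-0.34,0,0,0],[0,0,0,0,0,0],[0,0,0,0,0,0]]]'

```text
time: 18.9
position: [0.5375, 0.2465, 0.3385]
tool_rot: [0.707, 0.707, -0.0, -0.0]
ft_force: [0.1, -0.0, -1.2]
grip_width: 0.0254
```

Run:
```python
from h import *
np.set_printoptions(precision=4,suppress=True)
o=robot.get_obs(); im=camera('wrist');im2=camera('scene');im3=camera('top')
print(o['position'],o['tool_rot'],o['ft_force'],o['grip_width'])
pv=o['position']+[0,0,-.2055]
tips=pv+np.array([[x,y,-.042] for x in(-.018,.018) for y in(-.015,.015)])
print('tips crop',(w2px('scene',tips)-[325,140])*7)
B=np.array([.5376,.2455,0])
print('post tops crop',(w2px('scene',B+np.array([[.02,-.056,.078],[.02,.056,.078]]))-[325,140])*7)
cv2.imwrite('pics/q2.png',cv2.resize(im2[140:225,325:400,::-1],None,fx=7,fy=7,interpolation=2))
cv2.imwrite('pics/q3.png',cv2.resize(im[200:270,260:375,::-1],None,fx=6,fy=6,interpolation=2))
cv2.imwrite('pics/q4.png',im3[:,:,::-1])
```

```text
[0.5375 0.2465 0.3385] [ 0.7071  0.7071 -0.0001 -0.0001] [ 0.1432 -0.0181 -1.2144] 0.025403323612637425
tips crop [[188.783  312.0463]
 [238.2471 282.1562]
 [275.3084 344.0874]
 [324.057  313.1317]]
post tops crop [[206.7809 425.8273]
 [387.9977 308.2875]]
```

View pics/q2.png

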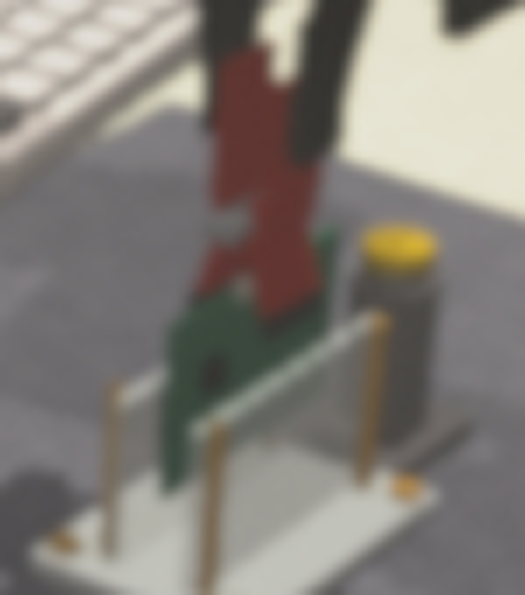

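View pics/q3.png

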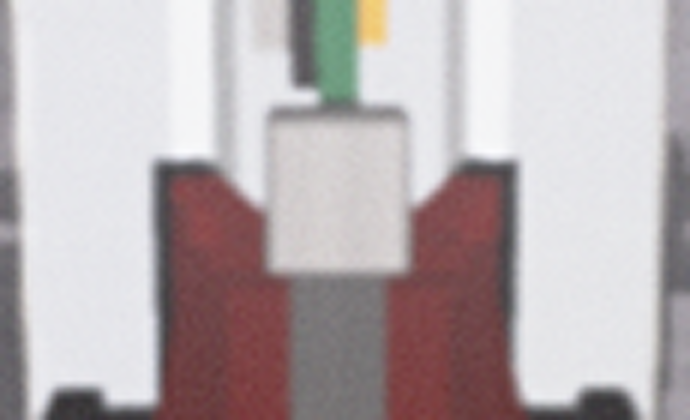

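View pics/q4.png

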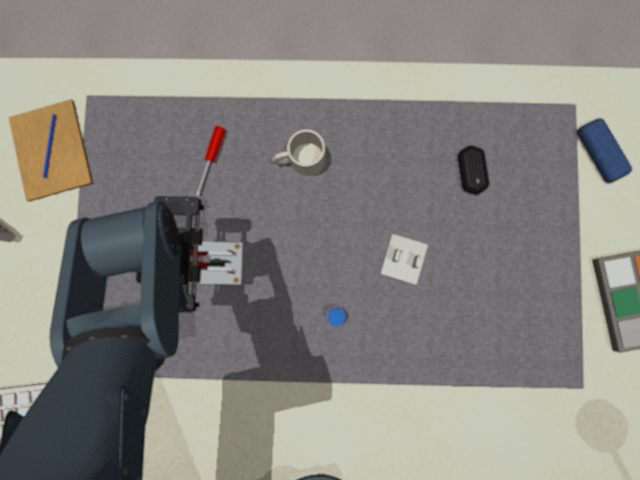

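Evidence puts the tips 12–17 mm below the edge and about 13 mm above the posts. Lowering 2.5 mm more balances the margins.

Emit:
drive_tool --plan '[[[0,0,-0.1,0,0,0],[0,0,0,0,0,0],[0,0,0,0,0,0]]]'

```text
time: 19.42
position: [0.5375, 0.2465, 0.3362]
tool_rot: [0.707, 0.707, -0.0, -0.0]
ft_force: [0.4, -0.4, -0.2]
grip_width: 0.0256
```

Run:
```python
from h import *
o=robot.get_obs(); im2=camera('scene')
print(o['time'],o['position'],o['ft_force'],o['moment'],o['grip_width'],abs(o['joint_velocities']).max())
cv2.imwrite('pics/r2.png',cv2.resize(im2[140:225,325:400,::-1],None,fx=7,fy=7,interpolation=2))
```

```text
19.425 [0.53748066 0.24646729 0.33623106] [ 0.36462009 -0.37399193 -0.20937629] [-0.01306977 -0.08614849 -0.03676453] 0.0255790908866572 0.002551466129092196
```

View pics/r2.png

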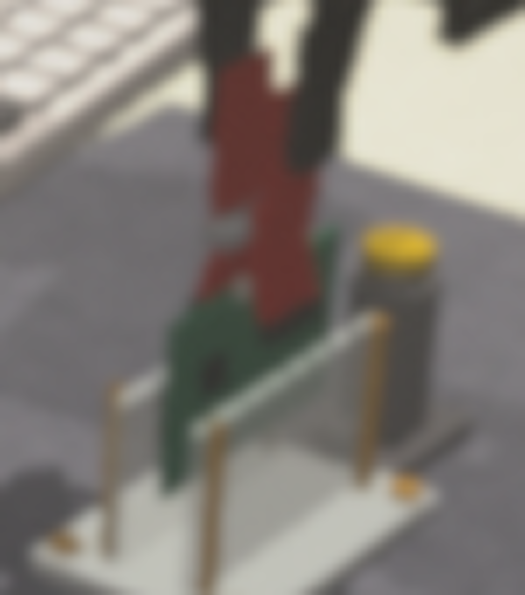

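The jaws straddle the board around the mark, with no contact force, the plunger down and the arm still. Handing in.

```bash
python3 -c "
from rig import robot
print(robot.hand_in())"
```

```text
the job is handed in; nothing more can be done
None
```

I pressed the plunger to its stop, then took the clip from its rack by its tails. The arm is still holding it fully open over the white mark; I handed the job in at 19.4 s.

**Plunger and board:** I pressed until the force reached 24 N, well above the 6–9 N of normal travel. Afterwards the pictures showed the plunger staying down and the board raised.

**Last checks before hand-in:**
- **Clip opening:** the grip is set to 25 N and the finger opening read 25.6 mm, so the clip is at its stop. Above the board I measured the jaw tips as 37 mm apart on the outside, against 36 mm expected.
- **Position:** the clip is centred on the board to about 1 mm across it. Along the edge it is good to about 2 mm, because the top and wrist cameras disagreed by 2–3 mm there.
- **Contact:** the wrist force was under 1 N, and I saw no contact with the board or stand.
- **Other objects:** the last top view showed the mug, mouse, jar and screwdriver where they started.

**Disagreement on tip depth:** the arm's position puts the tips about 19 mm below the board's edge. The scene camera suggests they are 3–5 mm higher, about 14–16 mm below. Both meet the 10 mm minimum and keep the tips about 10 mm or more above the stand.

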